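# Seat a centrifuge rotor on its driving key, cover it and close the lid

## Task

The rotor in the open centrifuge rides high on the key of the drive shaft. Turn it on the shaft until it drops fully home over the key, then set the loose rotor cover down over the shaft so that it lies flat on the rotor, and finally shut the centrifuge lid completely. Leave the other things on the bench where they are.

Things in the scene. Friction and masses are not known exactly. Their poses are not given: they have to be found in the camera images.
- centrifuge: White benchtop centrifuge, 200x200 mm, rim 100 mm high, fixed to the bench. Origin on the bench under the shaft axis; x to the rear (hinge side), y to its left, z up. The housing reaches from 100 mm in front of the origin to 104 mm behind it. Open round bowl, radius 84 mm, its floor 21 mm above the bench; the upright drive shaft stands in its middle.
- shaft_tip (a point): Coned top of the drive shaft (16 mm diameter), 82 mm above the bench. Shaft and key are fixed and do not turn.
- key (a point): Middle of the top of the straight driving key, 50 mm above the bench: 40 mm long along the centrifuge's x axis, 8 mm wide, 10 mm high, lying across the round flange (42 mm diameter) at the foot of the shaft. The flange's top, on which the rotor belongs, is 40 mm above the bench.
- rotor: Aluminium two-armed rotor, 140 mm long, 0.3 to 0.45 kg, loose on the drive shaft. Origin at the centre of the hub's underside, z up. Hub 48 mm diameter, 28 mm high, bore 17.6 mm. Arms along +y and -y, 28 mm wide, flat-sided, reaching 70 mm from the axis, 4 to 22 mm above the origin. Turns under a light push (a few N) at an arm.
- rotor_slot (a point): Middle of the slot in the hub's underside, 5 mm above the rotor's origin: along the rotor's x axis (across the arms), 11 mm wide, 12 mm deep, open at both ends. When it lines up with the key within about 4 degrees (arms pointing to the centrifuge's left and right, either way round), the rotor drops 10 mm onto the flange and can turn no further.
- cover: Rotor cover, 0.1 to 0.2 kg, loose on the bench, knob up: flat aluminium disc, 124 mm diameter, 5 mm thick, with a black round knob, 36 mm diameter, from the disc up to 26 mm above the underside. Origin at the centre of the underside, z up. A blind bore from below, 20 mm diameter, 17 mm deep, takes the shaft end. On the seated rotor its underside is 68 mm above the bench.
- lid (a joint): Hinge angle of the lid in rad: 0 shut, 1.57 upright, end stop 1.85. Grey plate 198 mm long from the hinge, 196 mm wide; its outer face (top when shut, rear when upright) lies 24 mm off the hinge axis. A stiff hinge holds it at any angle; a push of 1 to 3 N near the free edge moves it. It cannot shut while the covered rotor rides high.
- lid_hinge (a point): Middle of the lid's hinge axis, at the top rear edge of the centrifuge, 98.5 mm behind the shaft and 101.5 mm above the bench; the axis runs along the centrifuge's y.
- lid_edge (a point): Point in the middle of the lid's outer face, 190 mm from the hinge axis; moves with the lid. With the lid shut it is 125.5 mm above the bench. A lip, 70 mm wide, reaches 9 mm beyond the free edge.
- tweezers: Steel tweezers, 122 mm long, lying on the bench between centrifuge and cover; a bystander. Origin at the middle of the underside.
- timer: White timer, 62 mm square, 17 mm high, lying behind the work; a bystander. Origin at the middle of the underside.
- carton_a: Small carton 55x85x45 mm on the right; a bystander. Origin at the middle of the underside.
- carton_b: Small carton 48x70x30 mm on the left; a bystander. Origin at the middle of the underside.
- marker: Marker pen, 138 mm long, lying behind the work; a bystander. Origin at the middle of the underside.

How it is judged:
By the outcome, as a careful person would: the job done as asked, in the order asked, and still so for the second after the job is handed in, with the robot touching nothing.
It also fails if it takes over 72 s, if anything falls off the work surface, if the arm or the gripper's body presses on something with over 40 N, if the wrist force passes 120 N, or if a joint passes its speed limit or range.

## Robot

A 6-joint arm with a two-finger parallel gripper is mounted at the origin on a cart in front of the work surface, level with it; the furniture and walls round the work are solid. World frame = base frame: x ahead of the robot, y to its left, z up, the work surface at z = 0. Lengths are in m, angles in rad, forces in N, time in s.
With the tool pointing down it reaches from about 0.35 to 0.775 m from the base axis. Payload 7.3 kg.
Tool frame: the origin (TCP) lies on the centre line of the jaws, within the pads' length; the fingertips stand 25 mm ahead of it and the grasp point (between the pads) lies 6 mm ahead of it (r.tips_ahead is the distance from the TCP to the fingertips, in m); z points along the fingers, y is the line along which they close (so a half turn about z gives the same grasp; the last joint's range is limited). The gripper opens to 92 mm and grips with 3 to 60 N. Pads are 19 mm wide; open, the fingers measure 130 mm over their backs; the gripper's body (75 mm by 190 mm) begins 47 mm behind the grasp point.
Start: joints at [-0.146, 0.342, 1.524, -0, 1.275, -0.146], TCP at [0.525, 0, 0.252] pointing down, gripper open.
Joint ranges: [-2.53, 2.53], [-0.77, 2.02], [0.04, 2.7], [-1, 4.14], [0.28, 2.66], [-3.11, 3.11]. Speed limits (rad/s): [2.57, 2.57, 3.14, 3.14, 3.14, 3.14].

## Interface

Orientations are given as a unit quaternion [x, y, z, w].
In Python, from rig import r gives the robot as it stands.
- The arm moves only by the tool creep_tool, called in YAML: its name, and indented under it one key for each argument. Schema: {"type":"object","properties":{"plan":{"type":"array","items":{"type":"number"},"minItems":4,"maxItems":80},"jaw":{"type":"number"},"clamp_n":{"type":"number"},"only":{"type":"string"},"quiet":{"type":"boolean"},"lines":{"type":"string"}},"required":["plan"],"additionalProperties":false}. plan is one flat list of numbers that holds 1 to 20 rows one after another, with no inner brackets; each row has 4 numbers: dx, dy, dz in m, then a turn about the tool's z in rad; each row shifts and turns the commanded pose from where the row before left it, along the tool's axes as they then stand; what a row does not reach is not made up. A row lasts 1/8 s, in which the tool goes at most 0.0625 m and 0.188 rad, less where a joint would pass 70% of its speed; a pose out of reach is approached as far as the arm can. jaw is the finger opening in m, set as the call begins (left out keeps the last). The fingers move at their own pace and stop on an object; clamp_n is the grip in N (left out, the last holds). Time passes only in rows, so rows that do not move let the fingers close. The tool returns the time, the measured TCP pose, the force, the opening and the grip force at its end. only (a regular expression) keeps the lines of the reply that match it, lines (a string "A,B") keeps lines A to B, and quiet returns only ok. Input that does not fit is refused with a message, and nothing moves.
- r.get_state(): the state, without advancing time (a new reading comes with each control period).
- r.read_camera(name): name is "scene" or "side" or "wrist"; returns (picture, depth): 400x640x3 uint8, red, green, blue; 400x640 float32, m along the optical axis (not along the pixel's ray), 0 where there is no reading.
- r.camera_info(name): a dict with "vfov" (degrees; the focal length in pixels is half the picture's height over the tangent of half this angle, whatever the lens; pixels are square), "cx", "cy" (the principal point, pixels), "k1" (the pictures are not rectified: a ray, as slopes to the right and down, at radius r is drawn at 1 + k1 r^2 times it, then the intrinsics apply), "rvec" (rotation vector, rad) and "tvec" (3), from world to camera coordinates, as OpenCV has them; the wrist camera has in their place "tool_from_camera" (4x4, takes a point from camera to tool coordinates, whose origin is the TCP and whose axes are the flange's). Camera axes: x right, y down, z forward; pixel columns grow to the right and rows downward; lengths in m; the calibration is good to about 2 mm. A picture is of the moment at which its call begins: read the wrist's pose just before it. camera_info takes no time and is no camera call.
- r.hand_in(): hands the job in; it is judged then, once.
The state is a dict: "time_s": time; "joint_pos": joint angles; "joint_velocities": joint speeds; "effort": joint torques, N m; "tcp_pos": TCP position; "ee_rot": TCP orientation; "force": force on the tool from outside, world axes, zero at the start; "ft_torque": the same for the moment, N m; "grip_width": finger opening in m; "finger_force": force on a finger pad.
Only numpy, scipy, OpenCV 4.12 (cv2) and the standard library are available. Lean on these libraries where they do the work, as an engineer would, in place of code of your own. Each camera call takes 0.05 s, during which the arm holds its last target. There are 200 camera calls.

## Working session

There is one attempt and no reset: what is moved stays moved. The work goes in short steps, Python scripts to look and compute and a tool call to move; the robot and the scene stay as the last step left them, time stands still between calls to the robot, and variables do not carry over. Pictures are saved under pics/ and viewed, at most 11 in all, crops included, and the job is handed in when it is done.

```bash
ls; mkdir -p pics
```

Create h.py:
```python
import numpy as np, cv2
from scipy.spatial.transform import Rotation as R
from rig import r
def cam(name):
    s=r.get_state(); i=r.camera_info(name); im,d=r.read_camera(name)
    f=200/np.tan(np.radians(i['vfov'])/2)
    if name=='wrist':
        T=np.eye(4);T[:3,:3]=R.from_quat(s['ee_rot']).as_matrix();T[:3,3]=s['tcp_pos'];W=T@np.array(i['tool_from_camera'])
    else:
        T=np.eye(4);T[:3,:3]=R.from_rotvec(i['rvec']).as_matrix();T[:3,3]=i['tvec'];W=np.linalg.inv(T)
    return im,d,dict(f=f,cx=i['cx'],cy=i['cy'],k=i['k1'],W=W)
def rays(c,uv):
    uv=np.atleast_2d(uv).astype(float);K=np.array([[c['f'],0,c['cx']],[0,c['f'],c['cy']],[0,0,1]])
    p=cv2.undistortPoints(uv[:,None],K,np.array([c['k'],0,0,0.]))[:,0]
    return np.c_[p,np.ones(len(p))]
def pts(c,uv,d):  # world pts from depth
    return (rays(c,uv)*np.atleast_1d(d)[:,None])@c['W'][:3,:3].T+c['W'][:3,3]
def onz(c,uv,z):
    D=rays(c,uv)@c['W'][:3,:3].T;o=c['W'][:3,3]
    return o+D*((z-o[2])/D[:,2:])
def cloud(c,d):
    v,u=np.nonzero(d>0);return np.c_[u,v],pts(c,np.c_[u,v],d[v,u])
def save(n,im): cv2.imwrite('pics/'+n,im[:,:,::-1])
def tri(c1,p1,c2,p2):
    A=[];b=[]
    for c,p in((c1,p1),(c2,p2)):
        D=(rays(c,p)@c['W'][:3,:3].T)[0];D/=np.linalg.norm(D);M=np.eye(3)-np.outer(D,D);A.append(M);b.append(M@c['W'][:3,3])
    return np.linalg.lstsq(np.vstack(A),np.hstack(b),rcond=None)[0]
```

Run:
```python
from h import *
import pickle
D={}
for n in('scene','side','wrist'):
    D[n]=cam(n);save(n+'0.png',D[n][0])
    print(n,D[n][2]['W'].round(3).tolist(),(D[n][1]>0).mean())
pickle.dump(D,open('d0.pkl','wb'));print(r.get_state())
```

```text
pics
rig.py
scene [[0.542, -0.491, 0.682, -0.43], [-0.84, -0.307, 0.447, -0.633], [-0.01, -0.815, -0.579, 0.938], [0.0, 0.0, 0.0, 1.0]] 0.99592578125
side [[0.927, -0.145, 0.347, 0.131], [-0.376, -0.356, 0.855, -0.999], [-0.0, -0.923, -0.385, 0.552], [0.0, 0.0, 0.0, 1.0]] 0.99587109375
wrist [[1.0, -0.002, -0.0, 0.525], [-0.002, -0.968, -0.253, 0.068], [0.0, 0.253, -0.968, 0.383], [0.0, 0.0, 0.0, 1.0]] 0.98025
{'time_s': 0.15, 'joint_pos': array([-1.46007864e-01,  3.42533540e-01,  1.52476801e+00, -8.15460736e-06,
        1.27538045e+00, -1.45973413e-01]), 'joint_velocities': array([ 0.0003617 , -0.0019774 , -0.00423099,  0.00100238, -0.00222734,
       -0.00285427]), 'effort': array([ 7.52666965e-04, -4.31470585e+01, -2.44352603e+01,  7.18239485e-02,
        5.38185902e-02, -1.32920518e-04]), 'tcp_pos': array([5.24740827e-01, 5.39317008e-05, 2.51230043e-01]), 'ee_rot': array([ 7.07118016e-01,  7.07095337e-01, -3.28146846e-04, -4.34745224e-04]), 'force': array([-0.55891535, -0.19372151, -0.15204686]), 'ft_torque': array([-0.01385678, -0.02335258, -0.01644346]), 'finger_force': 0.0, 'grip_width': 0.09212197485434348}
```

View pictures.

View pics/scene0.png

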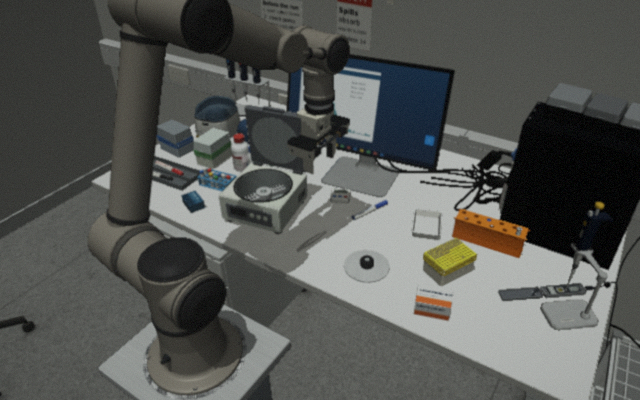

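View pics/side0.png

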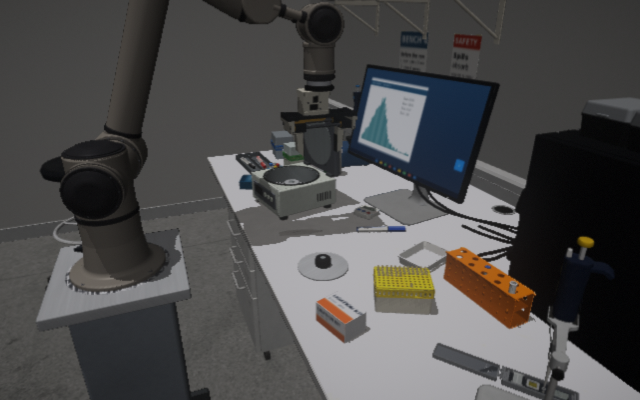

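View pics/wrist0.png

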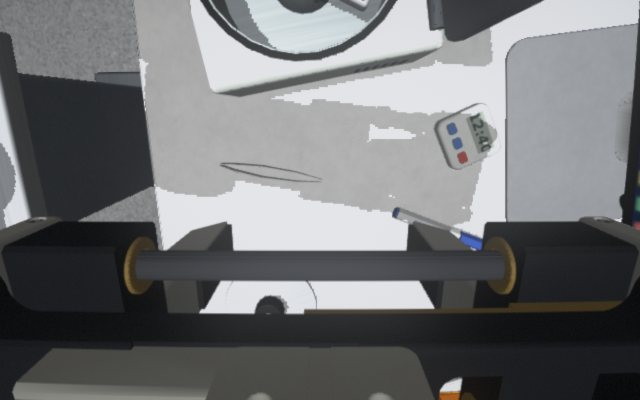

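Run:
```python
from h import *
import pickle
D=pickle.load(open('d0.pkl','rb'))
def q(n,l):
    im,d,c=D[n]
    for u,v in l: print(n,u,v,pts(c,[[u,v]],d[v,u])[0].round(4))
q('scene',[(225,205),(268,228),(307,192),(265,187),(250,170),(252,108),(300,113),(366,262),(350,270),(312,240),(340,195),(370,210),(450,255),(345,265)])
q('side',[(255,190),(275,210),(335,190),(291,180),(325,170),(322,260),(300,268),(346,268),(365,212)])
q('wrist',[(213,95),(440,45),(270,165),(465,135),(270,300),(305,50),(300,5)])
```

```text
scene 225 205 [0.3989 0.257  0.0678]
scene 268 228 [0.4227 0.1187 0.0239]
scene 307 192 [ 6.622e-01  1.454e-01 -3.000e-04]
scene 265 187 [0.5201 0.2008 0.0822]
scene 250 170 [0.5501 0.2828 0.0998]
scene 252 108 [0.5881 0.2828 0.2977]
scene 300 113 [0.4803 0.029  0.3908]
scene 366 262 [ 0.446  -0.1931  0.0265]
scene 350 270 [ 0.4182 -0.1607  0.0032]
scene 312 240 [ 0.4608 -0.0097  0.0091]
scene 340 195 [0.6825 0.0311 0.0184]
scene 370 210 [ 0.6703 -0.0844  0.0126]
scene 450 255 [ 0.5494 -0.3833  0.0634]
scene 345 265 [ 0.4238 -0.1417  0.0075]
side 255 190 [0.3961 0.2333 0.0508]
side 275 210 [0.4256 0.1098 0.0282]
side 335 190 [ 0.6847  0.2547 -0.0011]
side 291 180 [0.5059 0.1971 0.082 ]
side 325 170 [0.611  0.1686 0.111 ]
side 322 260 [ 0.4509 -0.2026  0.0266]
side 300 268 [ 0.4014 -0.185   0.006 ]
side 346 268 [ 0.5042 -0.2238  0.0042]
side 365 212 [0.6845 0.0266 0.0121]
wrist 213 95 [ 0.4021  0.0829 -0.0026]
wrist 440 45 [0.624  0.1184 0.0973]
wrist 270 165 [ 0.4647  0.0013 -0.0021]
wrist 465 135 [0.6898 0.0383 0.014 ]
wrist 270 300 [ 0.46   -0.1725  0.0148]
wrist 305 50 [0.5094 0.1271 0.0188]
wrist 300 5 [0.5055 0.1672 0.0301]
```

creep_tool:
  plan: [0.05, -0.01, -0.035, 0, 0.05, -0.01, -0.035, 0, 0, 0, 0, 0]

```text
time_s: 0.52
tcp_pos: [0.5052, 0.1028, 0.3244]
ee_rot: [0.706, 0.709, 0.002, 0.002]
force: [0.1, -0.4, -0.6]
grip_width: 0.0917
finger_force: 0.0
```

Run:
```python
from h import *
import pickle
D={'w1':cam('wrist')};save('w1.png',D['w1'][0]);pickle.dump(D,open('d1.pkl','wb'))
```

```text
(no output)
```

View pics/w1.png

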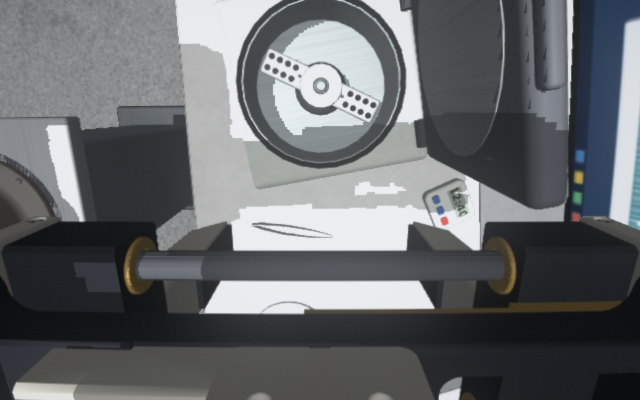

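Create m.py:
```python
from h import *
def med(P):return np.median(P,axis=0)
def circ(P):
    A=np.c_[2*P[:,:2],np.ones(len(P))];s=np.linalg.lstsq(A,(P[:,:2]**2).sum(1),rcond=None)[0];return s[:2],np.sqrt(s[2]+s[:2]@s[:2])
def rotor(im,d,c,c0):
    uv,P=cloud(c,d);q=P[:,:2]-c0;rr=np.hypot(*q.T)
    m=(rr<0.074)&(rr>.028)&(P[:,2]>.045)&(P[:,2]<.09)
    Q=q[m];th=np.arctan2(Q[:,1],Q[:,0]);a=.5*np.angle(np.mean(np.exp(2j*th)))
    hub=P[(rr<.022)&(rr>.012)];tip=P[(rr<.005)]
    print('rotor n',m.sum(),'arm z',np.median(P[m][:,2]),'axis deg',np.degrees(a),'centroid',med(P[m]).round(4),'hub z',np.median(hub[:,2]),'tip z',tip[:,2].max() if len(tip) else None)
    return P
```

Run:
```python
from m import *
import pickle
im,d,c=pickle.load(open('d1.pkl','rb'))['w1']
uv,P=cloud(c,d)
t=pts(c,[[320,86]],d[86,320])[0];print('tip',t)
# pixel ellipse of rim: rays from center outward
rim=[];u0,v0=320,82
for a in np.radians(np.arange(0,360,5)):
    for s in np.arange(40,110):
        u,v=int(u0+s*np.cos(a)),int(v0+s*np.sin(a))
        if not(0<=v<400):break
        p=pts(c,[[u,v]],d[v,u])[0]
        if p[2]>.092: rim.append(p);break
rim=np.array(rim);C,rad=circ(rim);res=abs(np.hypot(*(rim[:,:2]-C).T)-rad);k=res<.003;C,rad=circ(rim[k]);print('rim',C,rad,k.sum(),len(rim),med(rim))
rotor(im,d,c,C)
rotor(im,d,c,t[:2])
# top pts yaw : right side edge of the housing
m=(abs(P[:,2]-.1)<.006)&(np.hypot(*(P[:,:2]-C).T)<.15)&(P[:,0]<C[0]+.07)
H=cv2.minAreaRect(P[m][:,:2].astype(np.float32));print('housing top rect',H,m.sum())
# side edge by columns
E=[]
for x in np.arange(C[0]-.08,C[0]+.06,.01):
    k=m&(abs(P[:,0]-x)<.005); E.append((x,np.percentile(P[k][:,1],1)))
E=np.array(E);print('yaw side',np.degrees(np.arctan(np.polyfit(E[:,0],E[:,1],1)[0])))
# lid plane
m=(P[:,2]>.13)&(P[:,2]<.29)&(P[:,0]>C[0]+.07)&(P[:,0]<C[0]+.2)&(abs(P[:,1]-C[1])<.11)
L=P[m];n=np.linalg.svd(L-L.mean(0),full_matrices=False)[2][2];print('lid',m.sum(),L.mean(0),n,'ang',np.degrees(np.arctan2(n[1],n[0])),L[:,2].max())
```

```text
tip [0.50688407 0.19444702 0.08201416]
rim [0.50764493 0.19520259] 0.08211573553711883 48 72 [0.50391482 0.19488226 0.09425565]
rotor n 1902 arm z 0.07078844778431753 axis deg -24.409445092175226 centroid [0.4844 0.1973 0.0708] hub z 0.07677287419269341 tip z 0.0823117091718335
rotor n 1900 arm z 0.07078946241470166 axis deg -24.465992879976632 centroid [0.4866 0.1972 0.0708] hub z 0.07676961596922807 tip z 0.0823117091718335
housing top rect ((0.48800602555274963, 0.17947906255722046), (0.18035508692264557, 0.1954738348722458), 0.40861940383911133) 9002
yaw side 8.44639450533832
lid 16865 [0.60614156 0.18311074 0.23112488] [0.98059028 0.19242511 0.03762033] ang 11.102303739034994 0.2899979390789439
```

creep_tool:
  plan: [0.033, -0.026, 0, 0, 0.033, -0.026, 0, 0, 0, 0, 0, -0.1745, 0, 0, 0, -0.1745, 0, 0, 0.02, -0.1745, 0, 0, 0.02, -0.1745, 0, 0, 0.02, -0.1745, 0, 0, 0.025, -0.1745, 0, 0, 0.03, -0.1745, 0, 0, 0.03, -0.1745, 0, 0, 0.03, -0.1745, 0, 0, 0.02, -0.1745, 0, 0, 0, 0, 0, 0, 0, 0]
  jaw: 0

```text
time_s: 2.33
tcp_pos: [0.4533, 0.1655, 0.1269]
ee_rot: [-0.085, 0.996, -0.0, -0.0]
force: [-1.0, -0.3, -0.6]
grip_width: 0.0003
finger_force: 0.0
```

Run:
```python
from h import *
s=r.get_state();M=R.from_quat(s['ee_rot']).as_matrix();print(M.round(3),s['joint_pos'].round(2),s['tcp_pos'])
q=np.array(s['tcp_pos'])[:2]-[.507,.195];a=np.radians(10);print('c-frame',q@np.array([[np.cos(a),-np.sin(a)],[np.sin(a),np.cos(a)]]))
```

```text
[[-0.986 -0.169  0.   ]
 [-0.169  0.986 -0.   ]
 [ 0.    -0.    -1.   ]] [ 0.19  0.41  1.81 -0.    0.92 -1.55] [0.45330245 0.16546445 0.12689692]
c-frame [-0.05801055 -0.01976235]
```

creep_tool:
  plan: [-0.001, 0.005, 0.026, 0, 0, 0, 0.026, 0, 0, 0, 0, 0]

```text
time_s: 2.7
tcp_pos: [0.4526, 0.1708, 0.0742]
ee_rot: [-0.086, 0.996, -0.0, -0.001]
force: [0.1, -0.2, 1.4]
grip_width: 0.0003
finger_force: 0.0
```

creep_tool:
  plan: [-0.004, 0.009, 0, 0, -0.004, 0.009, 0, 0, -0.004, 0.009, 0, 0, -0.004, 0.009, 0, 0, -0.004, 0.009, 0, 0, -0.004, 0.007, 0, 0, 0, 0, 0, 0]

```text
time_s: 3.58
tcp_pos: [0.468, 0.2271, 0.0747]
ee_rot: [-0.087, 0.996, 0.0, 0.0]
force: [-1.4, -0.4, -0.1]
grip_width: 0.0004
finger_force: 0.0
```

creep_tool:
  plan: [-0.003, 0.003, 0, 0, -0.003, 0.003, 0, 0, 0, 0, 0, 0, 0, 0, 0, 0]

```text
time_s: 4.08
tcp_pos: [0.4726, 0.2333, 0.0747]
ee_rot: [-0.087, 0.996, -0.0, -0.0]
force: [0.0, -0.2, -0.4]
grip_width: 0.0002
finger_force: 0.0
```

Run:
```python
from m import *
s=r.get_state();q=np.array(s['tcp_pos'])[:2]-[.507,.195];a=np.radians(10);print('c-frame',q@np.array([[np.cos(a),-np.sin(a)],[np.sin(a),np.cos(a)]]))
im,d,c=cam('wrist');save('w2.png',im);rotor(im,d,c,np.array([.507,.195]))
```

```text
c-frame [-0.02720399  0.04371721]
rotor n 2716 arm z 0.06119674510745905 axis deg -78.51445035142721 centroid [0.5101 0.1517 0.0612] hub z 0.06697482007324894 tip z None
```

View pics/w2.png

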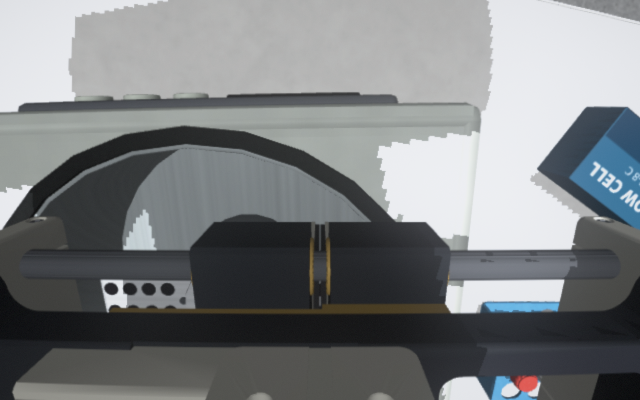

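creep_tool:
  plan: [0.01, 0, 0, 0, 0, 0, -0.06, 0, 0, 0, -0.06, 0, 0, -0.03, -0.06, 0, 0, 0, 0, 0]
  jaw: 0.07

```text
time_s: 4.75
tcp_pos: [0.4691, 0.2035, 0.2551]
ee_rot: [-0.086, 0.996, 0.001, 0.005]
force: [-0.0, 0.5, -0.2]
grip_width: 0.0458
finger_force: 0.0
```

Run:
```python
from m import *
im,d,c=cam('wrist');save('w3.png',im);rotor(im,d,c,np.array([.507,.195]))
```

```text
rotor n 2241 arm z 0.06088392437658818 axis deg -80.17991037973403 centroid [0.5051 0.1696 0.0609] hub z 0.06691479675059647 tip z 0.0823862881027218
```

creep_tool:
  plan: [0.011, -0.049, 0, 0, 0.011, -0.049, 0, 0, 0.011, -0.049, 0, 0, 0.011, -0.049, 0, 0, 0.011, -0.049, 0, 0, 0.011, -0.049, 0, 0, 0.011, -0.049, 0, 0, 0.011, -0.049, 0, 0, 0, 0, 0, 0, 0, 0, 0, 0]

```text
time_s: 6.05
tcp_pos: [0.4482, -0.196, 0.2492]
ee_rot: [-0.087, 0.996, 0.001, -0.001]
force: [0.1, 0.1, 0.8]
grip_width: 0.0701
finger_force: 0.0
```

Run:
```python
from m import *
im,d,c=cam('wrist');save('w4.png',im)
uv,P=cloud(c,d);C=np.array([.448,-.2])
for _ in range(3):
    k=(np.hypot(*(P[:,:2]-C).T)<.025)&(P[:,2]>.02)&(P[:,2]<.035);C=P[k][:,:2].mean(0)
print('knob mean',C,k.sum(),P[k][:,2].mean(),circ(P[k][cv2.convexHull(P[k][:,:2].astype(np.float32),returnPoints=False).ravel()]))
k=(np.hypot(*(P[:,:2]-C).T)<.07)&(P[:,2]>.003)&(P[:,2]<.012);h=P[k][cv2.convexHull(P[k][:,:2].astype(np.float32),returnPoints=False).ravel()]
print('disc',circ(h),P[k][:,2].mean(),len(h)); print(r.get_state()['tcp_pos'])
```

```text
knob mean [ 0.45775863 -0.19031125] 796 0.024755898372000273 (array([ 0.45844257, -0.19012956]), np.float64(0.01871147300946825))
disc (array([ 0.45839967, -0.1903719 ]), np.float64(0.061273715558291406)) 0.004140991352077815 59
[ 0.44847815 -0.19566317  0.2496212 ]
```

View pics/w4.png

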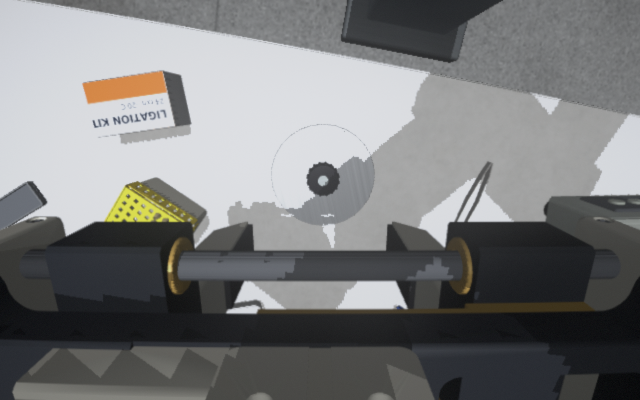

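View pics/w3.png

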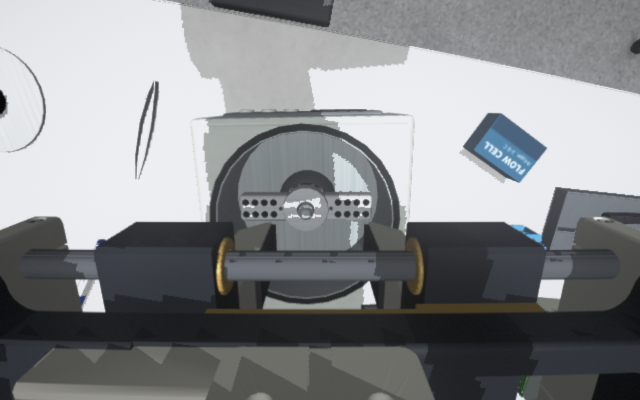

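creep_tool:
  plan: [-0.009, 0.049, 0, 0, -0.009, 0.049, 0, 0, -0.009, 0.049, 0, 0, -0.009, 0.049, 0, 0, -0.009, 0.049, 0, 0, -0.009, 0.049, 0, 0, -0.009, 0.049, 0, 0, -0.009, 0.049, 0, 0, 0, 0, 0, 0, 0, 0, 0, 0, 0, 0, 0, 0]

```text
time_s: 7.48
tcp_pos: [0.4516, 0.2007, 0.2506]
ee_rot: [-0.087, 0.996, -0.0, -0.0]
force: [-0.1, -0.3, 0.4]
grip_width: 0.0699
finger_force: 0.0
```

Run:
```python
from m import *
im,d,c=cam('wrist');print(r.get_state()['tcp_pos'])
uv,P=cloud(c,d);C=np.array([.507,.195])
P0=P
for _ in range(4):
    k=(np.hypot(*(P[:,:2]-C).T)<.014)&(P[:,2]>.072)&(P[:,2]<.09);C=P[k][:,:2].mean(0)
print('tip',C,k.sum(),P[k][:,2].max(),circ(P[k][cv2.convexHull(P[k][:,:2].astype(np.float32),returnPoints=False).ravel()]))
k=(np.hypot(*(P[:,:2]-C).T)<.03)&(P[:,2]>.064)&(P[:,2]<.07);h=P[k][cv2.convexHull(P[k][:,:2].astype(np.float32),returnPoints=False).ravel()];print('hub',circ(h))
rotor(im,d,c,C)
rim=[];
from collections import OrderedDict
th=np.degrees(np.arctan2(*(P[:,:2]-C).T[::-1]));rr=np.hypot(*(P[:,:2]-C).T);top=(P[:,2]>.097)&(P[:,2]<.104)&(rr<.1)
for a in range(-180,180,5):
    k=top&(abs(th-a)<2)
    if k.sum()>3: rim.append(P[k][rr[k].argmin()])
rim=np.array(rim);A=circ(rim);k=abs(np.hypot(*(rim[:,:2]-A[0]).T)-A[1])<.003;print('rim',circ(rim[k]),k.sum(),len(rim))
```

```text
[0.4517849  0.20054479 0.25066444]
tip [0.5056598  0.19507411] 198 0.08269199300372848 (array([0.50745244, 0.19525044]), np.float64(0.008020322862157814))
hub (array([0.5073354 , 0.19464189]), np.float64(0.023436309275765826))
rotor n 2040 arm z 0.06090704047963691 axis deg -80.63942619728815 centroid [0.5041 0.2242 0.0609] hub z 0.06676060330669004 tip z 0.08269199300372848
rim (array([0.50705039, 0.19496971]), np.float64(0.0819539039208177)) 47 48
```

Create to.py:
```python
import sys
from h import *
s=r.get_state();M=R.from_quat(s['ee_rot']).as_matrix();print('tool delta',((np.array(list(map(float,sys.argv[1:4])))-s['tcp_pos'])@M).round(4),s['tcp_pos'].round(4),'yaw toolx',np.degrees(np.arctan2(M[1,0],M[0,0])).round(2))
```

```text
(no output)
```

creep_tool:
  plan: [0.0077, -0.0483, 0, 0, 0.0077, -0.0483, 0, 0, 0.0077, -0.0483, 0, 0, 0.0077, -0.0483, 0.02, 0, 0.0077, -0.0483, 0.03, 0, 0.0077, -0.0483, 0.03, 0, 0.0077, -0.0483, 0.03, 0, 0.0077, -0.0483, 0.03, 0, 0, 0, 0, 0, 0, 0, 0, 0, 0, 0, 0, 0]
  jaw: 0.07

```text
time_s: 8.9
tcp_pos: [0.4584, -0.1892, 0.1115]
ee_rot: [-0.087, 0.996, -0.0, 0.001]
force: [-0.7, -0.5, -0.3]
grip_width: 0.07
finger_force: 0.0
```

```bash
python3 to.py .4584 -.1903 .033
```

```text
tool delta [ 0.0003 -0.001   0.0785] [ 0.4584 -0.1892  0.1115] yaw toolx -169.97
```

creep_tool:
  plan: [0, -0.001, 0.04, 0, 0, 0, 0.0285, 0, 0, 0, 0.01, 0, 0, 0, 0, 0, 0, 0, 0, 0]

```text
time_s: 9.52
tcp_pos: [0.4591, -0.191, 0.0333]
ee_rot: [-0.087, 0.996, -0.001, 0.001]
force: [-0.2, 0.4, 0.2]
grip_width: 0.0699
finger_force: 0.0
```

creep_tool:
  plan: [0, 0, 0, 0, 0, 0, 0, 0, 0, 0, 0, 0, 0, 0, 0, 0, 0, 0, 0, 0]
  jaw: 0.02
  clamp_n: 25

```text
time_s: 10.15
tcp_pos: [0.4584, -0.1908, 0.0322]
ee_rot: [-0.087, 0.996, -0.0, 0.0]
force: [0.3, -0.5, 2.1]
grip_width: 0.0355
finger_force: 25.0
```

creep_tool:
  plan: [0, 0, -0.02, 0, 0, 0, -0.03, 0, 0, 0, -0.04, 0, 0, 0, -0.04, 0, 0, 0, -0.03, 0, 0, 0, 0, 0, 0, 0, 0, 0]

```text
time_s: 11.02
tcp_pos: [0.4577, -0.1904, 0.1909]
ee_rot: [-0.087, 0.996, 0.001, -0.001]
force: [-1.4, 0.5, -0.9]
grip_width: 0.0354
finger_force: 25.0
```

```bash
python3 to.py .5074 .1951 .12
```

```text
tool delta [-0.1158  0.371   0.0713] [ 0.4577 -0.1904  0.1909] yaw toolx -170.02
```

Run:
```python
from m import *
s=r.get_state();im,d,c=cam('wrist');p=np.array(s['tcp_pos']);uv,P=cloud(c,d)
k=(np.hypot(*(P[:,:2]-p[:2]).T)<.075)&(abs(P[:,2]-(p[2]-.0325+.005))<.006)
Q=P[k];cc=p[:2]
for _ in range(4): 
    h=Q[cv2.convexHull(Q[:,:2].astype(np.float32),returnPoints=False).ravel()]
    # rim points only: on front half (tool +x side)
    from scipy.optimize import least_squares
    f=least_squares(lambda v:np.clip(np.hypot(h[:,0]-v[0],h[:,1]-v[1])-.062,-.01,.01),cc,loss='soft_l1',f_scale=.001);cc=f.x
M=R.from_quat(s['ee_rot']).as_matrix()
print('offset tool',(np.r_[cc-p[:2],0]@M)[:2],f.fun.round(4)); n=np.linalg.svd(Q-Q.mean(0),full_matrices=False)[2][2];print('normal',n,len(Q),Q.mean(0)-p)
```

```text
offset tool [-0.0001816  -0.00024977] [-0.01   -0.01   -0.01   -0.01   -0.01   -0.01   -0.0006 -0.0005 -0.0003
 -0.0003 -0.0004  0.0002 -0.0001 -0.0001  0.      0.     -0.      0.0002
  0.0003  0.0001  0.0002  0.0002  0.0001  0.0002  0.0001 -0.0001 -0.
 -0.0001 -0.0001 -0.0001 -0.0001 -0.0001  0.0002  0.0001 -0.     -0.0001
  0.     -0.     -0.     -0.0001  0.     -0.0003 -0.0001  0.0001  0.0002
 -0.0002 -0.0001  0.      0.0001 -0.0001  0.     -0.0011]
normal [-1.37836231e-03 -4.35446187e-04  9.99998955e-01] 19887 [-0.02541799 -0.00458427 -0.02820951]
```

creep_tool:
  plan: [-0.0145, 0.0464, 0, 0, -0.0145, 0.0464, 0, 0, -0.0145, 0.0464, 0, 0, -0.0145, 0.0464, 0, 0, -0.0145, 0.0464, 0, 0, -0.0145, 0.0464, 0, 0, -0.0145, 0.0464, 0, 0, -0.0145, 0.0464, 0, 0, 0, 0, 0.03, 0, 0, 0, 0.02, 0, 0, 0, 0, 0, 0, 0, 0, 0]

```text
time_s: 12.58
tcp_pos: [0.5084, 0.1948, 0.1421]
ee_rot: [-0.087, 0.996, -0.0, -0.0]
force: [-0.1, 0.3, -1.7]
grip_width: 0.0353
finger_force: 25.0
```

```bash
python3 to.py .5074 .1951 .1005
```

```text
tool delta [0.0009 0.0005 0.0416] [0.5084 0.1948 0.1421] yaw toolx -170.04
```

creep_tool:
  plan: [0.001, 0, 0.01, 0, 0, 0, 0.01, 0, 0, 0, 0.007, 0, 0, 0, 0.005, 0, 0, 0, 0, 0]

```text
time_s: 13.2
tcp_pos: [0.5071, 0.1947, 0.1097]
ee_rot: [-0.087, 0.996, -0.0, -0.0]
force: [0.5, 0.0, -1.2]
grip_width: 0.0356
finger_force: 25.0
```

creep_tool:
  plan: [0, 0, 0.004, 0, 0, 0, 0.003, 0, 0, 0, 0.001, 0, 0, 0, 0, 0, 0, 0, 0, 0]

```text
time_s: 13.82
tcp_pos: [0.5074, 0.1947, 0.1022]
ee_rot: [-0.087, 0.996, 0.0, 0.0]
force: [0.2, 1.1, -1.2]
grip_width: 0.0354
finger_force: 25.0
```

```bash
python3 to.py .5074 .1951 .1005
```

```text
tool delta [-0.0001  0.0004  0.0017] [0.5074 0.1947 0.1022] yaw toolx -170.02
```

creep_tool:
  plan: [0, 0, 0.001, 0, 0, 0, 0.001, 0, 0, 0, 0, 0, 0, 0, 0, 0]

```text
time_s: 14.32
tcp_pos: [0.5073, 0.1947, 0.1002]
ee_rot: [-0.087, 0.996, 0.0, 0.0]
force: [-0.5, -0.7, -0.0]
grip_width: 0.0359
finger_force: 25.0
```

creep_tool:
  plan: [0, 0, 0, 0, 0, 0, 0, 0, 0, 0, 0, 0]
  jaw: 0.07

```text
time_s: 14.7
tcp_pos: [0.5073, 0.1947, 0.1002]
ee_rot: [-0.087, 0.996, 0.0, 0.0]
force: [-0.4, -0.3, 0.3]
grip_width: 0.0612
finger_force: 0.0
```

creep_tool:
  plan: [0, 0, -0.03, 0, 0, 0, -0.04, 0, 0.02, 0, -0.05, 0, 0.03, 0, -0.05, 0, 0, 0, 0, 0, 0, 0, 0, 0, 0, 0, 0, 0]

```text
time_s: 15.58
tcp_pos: [0.4579, 0.1859, 0.2686]
ee_rot: [-0.087, 0.996, -0.0, -0.001]
force: [0.6, 0.3, -0.6]
grip_width: 0.0698
finger_force: 0.0
```

Run:
```python
from m import *
s=r.get_state();im,d,c=cam('wrist');save('w5.png',im);uv,P=cloud(c,d);C=np.array([.5074,.1951]);rr=np.hypot(*(P[:,:2]-C).T)
k=(rr<.055)&(rr>.025)&(P[:,2]>.05)&(P[:,2]<.09);Q=P[k];n=np.linalg.svd(Q-Q.mean(0),full_matrices=False)[2][2];print('disc',Q.mean(0),n,k.sum())
k=(rr<.015)&(P[:,2]>.085);print('knob',P[k].mean(0),k.sum())
k=(rr<.07)&(P[:,2]>.068)&(P[:,2]<.08);h=P[k][cv2.convexHull(P[k][:,:2].astype(np.float32),returnPoints=False).ravel()];print(circ(h))
# lid from side & scene & wrist
im,d,c=cam('scene');save('s5.png',im);uv,P=cloud(c,d);a=np.radians(9.8);q=(P[:,:2]-C)@np.array([[np.cos(a),-np.sin(a)],[np.sin(a),np.cos(a)]])
k=(q[:,0]>.07)&(q[:,0]<.2)&(abs(q[:,1])<.095)&(P[:,2]>.13)&(P[:,2]<.32);
X=np.c_[q,P[:,2]][k]
for z in np.arange(.13,.32,.02):
    b=abs(X[:,2]-z)<.01
    if b.sum(): print(z.round(2),np.percentile(X[b][:,0],[5,50,95]).round(4),np.percentile(X[b][:,1],[2,98]).round(3),b.sum())
print(r.get_state()['tcp_pos'],r.get_state()['joint_pos'].round(2))
```

```text
disc [0.49710387 0.19328197 0.07203432] [-1.19045248e-03  7.18238534e-04  9.99999033e-01] 5163
knob [0.50718498 0.19506606 0.09312924] 648
(array([0.50405014, 0.19359585]), np.float64(0.05944843965074672))
0.13 [0.0936 0.0983 0.1047] [-0.092  0.091] 142
0.15 [0.0929 0.0974 0.1028] [-0.093  0.092] 277
0.17 [0.0917 0.0968 0.1029] [-0.093  0.091] 254
0.19 [0.0898 0.0954 0.1026] [-0.093  0.09 ] 252
0.21 [0.0902 0.095  0.1047] [-0.094  0.09 ] 194
0.23 [0.0879 0.0937 0.1004] [-0.093  0.088] 188
0.25 [0.0889 0.0937 0.1033] [-0.094 -0.027] 135
0.27 [0.0885 0.0936 0.1007] [-0.094 -0.033] 128
0.29 [0.0886 0.0936 0.1036] [-0.093  0.018] 221
0.31 [0.09   0.0952 0.1031] [-0.075  0.021] 85
[0.45797752 0.18594743 0.26871368] [ 0.23  0.27  1.57 -0.    1.3  -1.51]
```

View pics/w5.png

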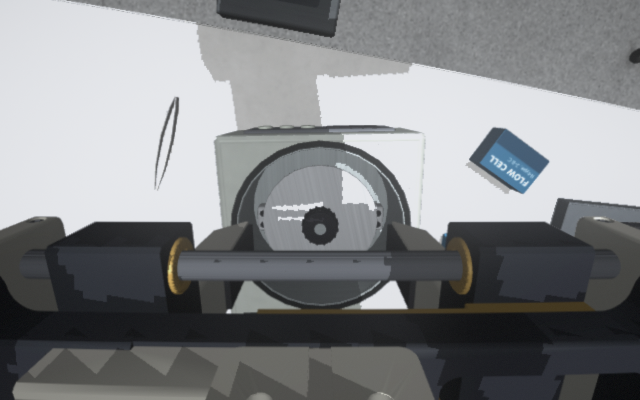

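View pics/s5.png

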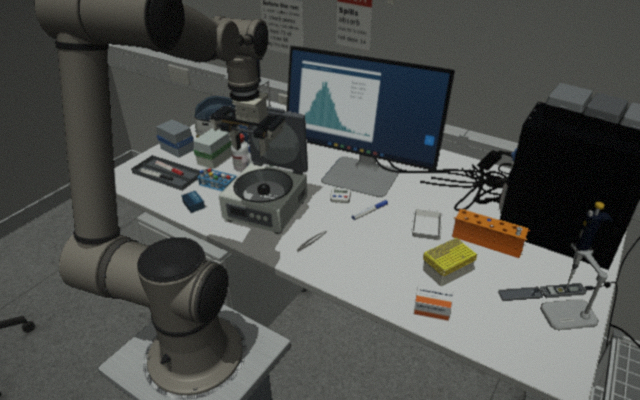

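Run:
```python
from m import *
import pickle
D=pickle.load(open('d0.pkl','rb'));D.update(pickle.load(open('d1.pkl','rb')));D['scene5']=cam('scene');D['side5']=cam('side')
C=np.array([.5074,.1951]);a=np.radians(9.8);Rm=np.array([[np.cos(a),-np.sin(a)],[np.sin(a),np.cos(a)]])
for n,(im,d,c) in D.items():
    uv,P=cloud(c,d);q=(P[:,:2]-C)@Rm
    for z0,z1 in((.02,.13),(.13,.2),(.2,.3),(.3,.6)):
        k=(q[:,0]>.135)&(q[:,0]<.45)&(abs(q[:,1])<.16)&(P[:,2]>z0)&(P[:,2]<z1)
        if k.sum()>5: print(n,z0,k.sum(),'minx at y bins',[(y,np.percentile(q[k&(abs(q[:,1]-y)<.02)][:,0],1).round(3)) for y in(-.14,-.1,-.06,-.02,.02,.06,.1,.14) if (k&(abs(q[:,1]-y)<.02)).sum()>4])
```

```text
scene 0.02 98 minx at y bins [(-0.14, np.float64(0.173)), (-0.06, np.float64(0.242)), (0.06, np.float64(0.157)), (0.14, np.float64(0.139))]
scene 0.13 102 minx at y bins [(-0.14, np.float64(0.243)), (-0.1, np.float64(0.243))]
scene 0.2 737 minx at y bins [(-0.14, np.float64(0.267)), (-0.1, np.float64(0.271)), (-0.02, np.float64(0.269)), (0.02, np.float64(0.268)), (0.06, np.float64(0.268))]
scene 0.3 638 minx at y bins [(-0.14, np.float64(0.284)), (-0.1, np.float64(0.283)), (0.02, np.float64(0.286)), (0.06, np.float64(0.288))]
side 0.02 185 minx at y bins [(-0.14, np.float64(0.242)), (-0.1, np.float64(0.243)), (-0.06, np.float64(0.242)), (-0.02, np.float64(0.246)), (0.02, np.float64(0.245)), (0.06, np.float64(0.159)), (0.1, np.float64(0.15)), (0.14, np.float64(0.146))]
side 0.13 883 minx at y bins [(-0.14, np.float64(0.244)), (-0.1, np.float64(0.246)), (-0.06, np.float64(0.246)), (-0.02, np.float64(0.248)), (0.02, np.float64(0.248)), (0.06, np.float64(0.25))]
side 0.2 1305 minx at y bins [(-0.14, np.float64(0.26)), (-0.1, np.float64(0.261)), (-0.06, np.float64(0.263)), (-0.02, np.floa
[... 1519 characters left out ...]
.245)), (0.02, np.float64(0.245)), (0.06, np.float64(0.157)), (0.1, np.float64(0.148)), (0.14, np.float64(0.143))]
side5 0.13 886 minx at y bins [(-0.14, np.float64(0.244)), (-0.1, np.float64(0.245)), (-0.06, np.float64(0.246)), (-0.02, np.float64(0.245)), (0.02, np.float64(0.248)), (0.06, np.float64(0.249))]
side5 0.2 1337 minx at y bins [(-0.14, np.float64(0.26)), (-0.1, np.float64(0.26)), (-0.06, np.float64(0.262)), (-0.02, np.float64(0.264)), (0.02, np.float64(0.264)), (0.06, np.float64(0.267))]
side5 0.3 1673 minx at y bins [(-0.14, np.float64(0.285)), (-0.1, np.float64(0.286)), (-0.06, np.float64(0.287)), (-0.02, np.float64(0.289)), (0.02, np.float64(0.289)), (0.06, np.float64(0.291))]
```

creep_tool:
  plan: [0, 0, -0.05, 0, 0, 0, -0.05, 0, -0.03, 0, 0, 0, -0.045, 0, 0, 0, -0.045, 0, 0, 0, -0.045, 0, 0, 0, -0.04, 0, 0, 0, 0, 0, 0, 0, 0, 0, 0, 0]
  jaw: 0

```text
time_s: 16.9
tcp_pos: [0.6596, 0.2216, 0.3694]
ee_rot: [-0.087, 0.996, -0.0, -0.001]
force: [-0.5, 0.2, 0.3]
grip_width: 0.0004
finger_force: 0.0
```

Create cf.py:
```python
from h import *
s=r.get_state();p=s['tcp_pos'];a=np.radians(9.8);q=(p[:2]-np.array([.5074,.1951]))@np.array([[np.cos(a),-np.sin(a)],[np.sin(a),np.cos(a)]])
print('c',q.round(4),'z',p[2].round(4),'corner',(q[0]-.0095).round(4),(p[2]-.025).round(4),'ang',np.degrees(np.arctan2(p[2]-.025-.1015,.0985-q[0]+.0095)).round(1),s['joint_pos'].round(2))
```

```bash
python3 cf.py
```

```text
c [0.1544 0.0002] z 0.3694 corner 0.1449 0.3444 ang 100.8 [ 0.21  0.66  0.68  0.    1.8  -1.53]
```

creep_tool:
  plan: [0, 0, 0.036, 0, 0, 0, 0.036, 0, 0, 0, 0, 0, 0, 0, 0, 0]

```text
time_s: 17.4
tcp_pos: [0.6599, 0.2217, 0.301]
ee_rot: [-0.087, 0.996, 0.0, 0.002]
force: [-1.0, -0.7, 0.8]
grip_width: 0.0005
finger_force: 0.0
```

```bash
python3 cf.py
```

```text
c [0.1548 0.0002] z 0.301 corner 0.1453 0.276 ang 105.0 [ 0.21  0.66  0.87 -0.    1.61 -1.53]
```

creep_tool:
  plan: [0.011, 0, 0, 0, 0.011, 0, 0, 0, 0.015, 0, -0.001, 0, 0.015, 0, -0.001, 0, 0.015, 0, 0.002, 0, 0.015, 0, 0.002, 0, 0, 0, 0, 0]

```text
time_s: 18.27
tcp_pos: [0.5793, 0.2075, 0.2991]
ee_rot: [-0.087, 0.996, 0.0, 0.002]
force: [-0.1, 1.1, 0.8]
grip_width: 0.0008
finger_force: 0.0
```

```bash
python3 cf.py
```

```text
c [ 0.0729 -0.    ] z 0.2991 corner 0.0634 0.2741 ang 78.5 [ 0.22  0.48  1.17 -0.    1.48 -1.53]
```

creep_tool:
  plan: [0.0144, 0, 0.0055, 0, 0.0144, 0, 0.0055, 0, 0.0134, 0, 0.007, 0, 0.0134, 0, 0.007, 0, 0.012, 0, 0.009, 0, 0.012, 0, 0.009, 0, 0, 0, 0, 0]

```text
time_s: 19.15
tcp_pos: [0.501, 0.1937, 0.254]
ee_rot: [-0.087, 0.996, 0.0, 0.001]
force: [-0.8, -0.1, 0.6]
grip_width: 0.0003
finger_force: 0.0
```

```bash
python3 cf.py
```

Run:
```python
from m import *
im,d,c=cam('side');save('s6.png',im)
uv,P=cloud(c,d);C=np.array([.5074,.1951]);a=np.radians(9.8);q=(P[:,:2]-C)@np.array([[np.cos(a),-np.sin(a)],[np.sin(a),np.cos(a)]])
k=(abs(q[:,0])<.12)&(abs(q[:,1])>.05)&(abs(q[:,1])<.09)&(P[:,2]>.105)&(P[:,2]<.31);X=np.c_[q,P[:,2]][k]
for x in np.arange(-.1,.12,.02):
    b=abs(X[:,0]-x)<.01
    if b.sum()>5: print(x.round(2),np.percentile(X[b][:,2],[10,50,90]).round(3),b.sum())
```

```text
c [-0.0065 -0.0003] z 0.254 corner -0.016 0.229 ang 48.1 [ 0.23  0.36  1.49  0.    1.29 -1.52]
-0.06 [0.228 0.23  0.234] 17
-0.04 [0.224 0.241 0.307] 159
-0.02 [0.197 0.298 0.308] 62
0.0 [0.18  0.297 0.306] 51
0.02 [0.164 0.297 0.307] 54
0.04 [0.143 0.151 0.16 ] 20
0.06 [0.128 0.138 0.157] 17
0.08 [0.109 0.12  0.128] 23
0.1 [0.105 0.107 0.123] 13
```

View pics/s6.png

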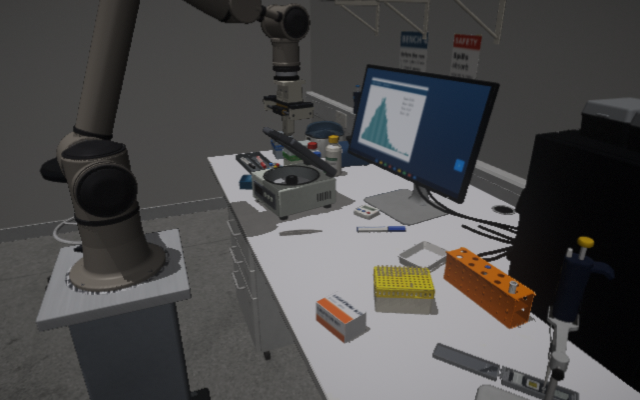

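Lid follows the tool (about 40°, seen at pixels (265,130)–(335,170)). Continue down.

creep_tool:
  plan: [0.0102, 0, 0.011, 0, 0.0102, 0, 0.011, 0, 0.0082, 0, 0.0126, 0, 0.0082, 0, 0.0126, 0, 0.006, 0, 0.014, 0, 0.006, 0, 0.014, 0, 0, 0, 0, 0]

```text
time_s: 20.08
tcp_pos: [0.453, 0.1852, 0.1779]
ee_rot: [-0.087, 0.996, 0.0, -0.0]
force: [-0.4, 0.4, -0.1]
grip_width: 0.0004
finger_force: 0.0
```

```bash
python3 cf.py
```

```text
c [-0.0553 -0.0005] z 0.1779 corner -0.0648 0.1529 ang 17.5 [ 0.23  0.35  1.73  0.    1.06 -1.51]
```

creep_tool:
  plan: [0.003, 0, 0.01, 0, 0.002, 0, 0.01, 0, 0.001, 0, 0.007, 0, 0, 0, 0.0015, 0, 0, 0, 0, 0, 0, 0, 0, 0]

```text
time_s: 20.82
tcp_pos: [0.4469, 0.1841, 0.1506]
ee_rot: [-0.087, 0.996, 0.0, 0.001]
force: [-3.0, -1.3, 13.5]
grip_width: 0.0003
finger_force: 6.9
```

```bash
python3 cf.py
```

```text
c [-0.0615 -0.0005] z 0.1506 corner -0.071 0.1256 ang 8.1 [ 0.23  0.38  1.78 -0.    0.98 -1.51]
```

creep_tool:
  plan: [0, 0, 0.0008, 0, 0, 0, 0, 0, 0, 0, 0, 0]

```text
time_s: 21.2
tcp_pos: [0.4469, 0.1841, 0.1505]
ee_rot: [-0.087, 0.996, 0.0, 0.001]
force: [-5.2, -1.5, 19.8]
grip_width: 0.0005
finger_force: 10.2
```

creep_tool:
  plan: [0, 0, -0.03, 0, 0, 0, -0.05, 0, 0, 0, -0.05, 0, 0, 0, 0, 0, 0, 0, 0, 0, 0, 0, 0, 0]

```text
time_s: 21.95
tcp_pos: [0.4461, 0.1839, 0.277]
ee_rot: [-0.087, 0.996, -0.0, -0.002]
force: [-0.7, 0.6, -0.1]
grip_width: 0.0007
finger_force: 0.0
```

Run:
```python
from m import *
C=np.array([.5074,.1951]);a=np.radians(9.8)
for n in('wrist','scene'):
    im,d,c=cam(n);save('f_'+n+'.png',im)
    uv,P=cloud(c,d);q=(P[:,:2]-C)@np.array([[np.cos(a),-np.sin(a)],[np.sin(a),np.cos(a)]])
    k=(abs(q[:,0])<.09)&(abs(q[:,1])<.09)&(P[:,2]>.11)&(P[:,2]<.14);A=np.c_[q[k],np.ones(k.sum())];f=np.linalg.lstsq(A,P[k][:,2],rcond=None)[0];print(n,'slope x,y, z0',f,k.sum())
```

```text
wrist slope x,y, z0 [ 0.00486364 -0.00069319  0.12478898] 13071
scene slope x,y, z0 [0.00039629 0.00240185 0.12755381] 2002
```

View pics/f_scene.png

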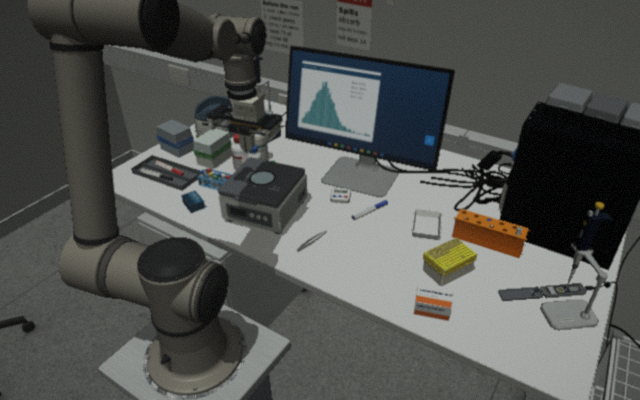

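The lid is flat and shut (around pixel (263,183)), the bystanders are in place, and the robot is clear of everything.

```bash
python3 -c "
from rig import r
print(r.hand_in())"
```

```text
the job is handed in; nothing more can be done
None
```

The rotor is seated over the key, the cover lies flat on it, and the lid is shut; I handed the job in at about 22 s with the robot clear of everything and the bystanders left alone.

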